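Put away the stray cup and press the tray's label holder home

TASK

At the metalsmith's bench, tidy the stock tray: nest the stray steel cup upright into the matching cup that stands in the tray, and let go of it. Then take the label holder out of its slotted block and push its foot down behind the lip at the tray's front, against the spring, until it is fully home, and finish while still holding it pressed home (the spring lifts it again if you let go). Leave everything else where it is.

Things in the scene. Friction and masses are not known exactly. Their poses are not given: they have to be found in the camera images.
- tray: Light wooden stock tray, fixed, 161 mm deep (its x), 160 mm wide (its y). Origin on the table, z up; front faces its -x, towards the robot. Floor 6 mm thick, side and rear walls 22 mm high. At the front, x = -56 to -50 mm, a board rises to 52 mm above the table; before its middle is a short aluminium groove with a lip (see point groove).
- groove (a point): Middle of the groove, at tray x = -60 mm, 32 mm above the table; axes as the tray's. Groove open upwards, 72 mm long (y), 8 mm wide (x). Rear wall: the 52 mm high board. Front wall: the lip, straight up to 32 mm, then flared 45 degrees outwards (-x) to 39 mm. Fixed stops at the groove's ends, tops 8 mm above the table, are where the holder's foot lands when home.
- spring_strip (a joint): Spring strip, 40 mm long, in the groove, pushed down by the holder's foot. In m: 0 = up (top 16 mm above the table), 0.008 = holder home, 0.010 = end of travel. Pushes up with about 3 N at 0 and 8 N at 0.008; lifts the holder again when it is let go.
- cup_tray: Plain steel cup, upright, round, tapered: 75 mm tall, outer diameter 40 mm at the foot, 66 mm at the rim, wall 2.5 mm, inside floor 24 mm above the underside, about 120 g. Origin: centre of the underside, z up. Stands in the tray.
- cup_stray: Plain steel cup, upright, round, tapered: 75 mm tall, outer diameter 40 mm at the foot, 66 mm at the rim, wall 2.5 mm, inside floor 24 mm above the underside, about 120 g. Origin: centre of the underside, z up. Same as the cup in the tray; stands alone left or right of the tray. Nested, it sits on the other's inside floor, rim 24 mm above the other's rim, so grip only its top 18 mm.
- block: Wooden block fixed to the table, 50 mm (x) x 96 mm (y) x 35 mm tall, right or left of the tray, with a slot along y (7 mm wide, 66 mm long, 25 mm deep) in which the label holder stands. Origin at the centre of its underside.
- holder: Label holder: upright aluminium plate 5 mm thick (x), 60 mm wide (y), paper on both faces; along its top a grip bar 12 mm thick (x), 44 mm wide, from 58 to 78 mm above the foot. Origin: centre of its foot (bottom edge), z up. Starts in the block, foot 10 mm above the table; home in the tray the foot is at 8 mm. 60 g; same either way round.
- hammer: bystander: hammer, wooden handle, 260 mm long, lying at the far left. Origin on or near its underside. To be left where it is.
- mug: bystander: white ceramic mug with a handle, 82 mm across, 85 mm tall, cylindrical; not one of the two cups. Origin on or near its underside. To be left where it is.
- bench_block: bystander: flat square steel block 60 x 60 x 20 mm, near the robot. Origin on or near its underside. To be left where it is.
- spool: bystander: small copper spool, 44 mm across, 32 mm tall. Origin on or near its underside. To be left where it is.
- screwdriver: bystander: screwdriver with wooden handle, 180 mm long, lying near the robot on the right. Origin on or near its underside. To be left where it is.
- brush: bystander: brush with wooden handle, 200 mm long, lying on the left. Origin on or near its underside. To be left where it is.
- jar: bystander: closed amber glass jar, 60 mm across, 70 mm tall, far right. Origin on or near its underside. To be left where it is.

How it is judged:
By the outcome, as a careful person would: the job done as asked, in the order asked, and still so for the second after the job is handed in, while the arm keeps its last pose, push and grip.
It also fails if it takes over 51 s, if anything falls off the work surface, if the arm or the gripper's body presses on something with over 40 N, if the wrist force passes 120 N, or if a joint passes its speed limit or range.

ROBOT

A 6-joint arm with a two-finger parallel gripper is mounted at the origin on the work surface. World frame = base frame: x ahead of the robot, y to its left, z up, the work surface at z = 0. Lengths are in m, angles in rad, forces in N, time in s.
With the tool pointing down it reaches from about 0.25 to 0.85 m from the base axis. Payload 12.5 kg.
Tool frame: the origin (TCP) lies between the finger pads; the fingertips stand 11 mm ahead of it and the grasp point (between the pads) lies 8 mm behind it; z points along the fingers, y is the line along which they close (so a half turn about z gives the same grasp; the last joint's range is limited). The gripper opens to 93 mm and grips with 3 to 60 N. Pads are 15 mm wide; open, the fingers measure 128 mm over their backs; the gripper's body (75 mm by 188 mm) begins 65 mm behind the grasp point.
Start: joints at [-1.213, 0.351, 1.652, -0, 1.139, -0.085], TCP at [0.236, -0.497, 0.23] pointing down, gripper open.
Joint ranges: [-2.75, 2.75], [-0.79, 2.1], [0.01, 2.65], [-1.57, 4.71], [0.07, 3.14], [-2.87, 2.87]. Speed limits (rad/s): [2.22, 2.22, 2.79, 3.14, 3.14, 3.14].

INTERFACE

Orientations are given as a rotation vector (axis times angle).
In Python, from rig import robot gives the robot as it stands.
- The arm moves only by the shell command python3 -m pendant 'ROWS' [FORCE]. ROWS is JSON, a list that holds one entry, the list of rows, each a list of 5 numbers: the closure, from 0 (fully open) to 1 (shut), then the shift along the tool's x, y, z in m, then the turn about the tool's z in rad. A call has 1 to 12 rows; each row shifts and turns the commanded pose from where the row before left it, along the tool's axes as they then stand; what a row does not reach is not made up. A row lasts 1/8 s, in which the tool goes at most 62.5 mm and 10.7 degrees, less where a joint would pass 70% of its speed; a pose out of reach is approached as far as the arm can. A call with a gripper value outside its range is refused whole. The fingers move at their own pace and stop on an object; FORCE is the grip in N (left out, the last holds). Time passes only in rows, so rows that do not move let the fingers close. It gives the time, the measured TCP pose, the force, the opening and the grip force at its end, in the units of the state.
- robot.get_state(): the state, without advancing time (a new reading comes with each control period).
- robot.capture(name): name is "side" or "top" or "wrist"; returns a dict with "img" (384x512x3 uint8, red, green, blue), "fx", "fy", "cx", "cy" (pixels), "rvec" (rotation vector, rad) and "tvec" (3), from world to camera coordinates, as OpenCV has them. Camera axes: x right, y down, z forward; pixel columns grow to the right and rows downward; lengths in m; the calibration is good to about 2 mm. A picture is of the moment at which its call begins. There is no depth.
- robot.close_job(): hands the job in; it is judged then, once.
The state is a dict: "time": time; "q": joint angles; "qd": joint speeds; "joint_torque": joint torques, N m; "position": TCP position; "ee_rot": TCP orientation; "ft_force": force on the tool from outside, world axes, zero at the start; "wrist_torque": the same for the moment, N m; "grip_width": finger opening in m; "grasp_force": force on a finger pad.
Only numpy, scipy, OpenCV 4.12 (cv2) and the standard library are available. Lean on these libraries where they do the work, as an engineer would, in place of code of your own. Each camera call takes 0.05 s, during which the arm holds its last target. There are 200 camera calls.

## Working session

There is one attempt and no reset: what is moved stays moved. The work goes in short steps, Python scripts to look and compute and a shell command to move; the robot and the scene stay as the last step left them, time stands still between calls to the robot, and variables do not carry over. Pictures are saved under pics/ and viewed, at most 10 in all, crops included, and the job is handed in when it is done.

```bash
mkdir -p pics; cat > h.py <<'E'
import numpy as np, cv2
from rig import robot
def cap(n):
    d=robot.capture(n); K=np.array([[d['fx'],0,d['cx']],[0,d['fy'],d['cy']],[0,0,1.]])
    R=cv2.Rodrigues(np.array(d['rvec'],float))[0]; return d['img'],K,R,np.array(d['tvec'],float)
def save(img,name): cv2.imwrite('pics/'+name,cv2.cvtColor(img,cv2.COLOR_RGB2BGR))
def ray(c,u,v):
    _,K,R,t=c; return -R.T@t, R.T@np.linalg.inv(K)@np.array([u,v,1.])
def atz(c,u,v,z):
    o,d=ray(c,u,v); return o+d*(z-o[2])/d[2]
def proj(c,P):
    _,K,R,t=c; p=K@(R@np.array(P,float)+t); return p[:2]/p[2]
def tri(c1,p1,c2,p2):
    a,d=ray(c1,*p1); b,e=ray(c2,*p2); d/=np.linalg.norm(d); e/=np.linalg.norm(e)
    s=np.linalg.lstsq(np.c_[d,-e],b-a,rcond=None)[0]; x,y=a+s[0]*d,b+s[1]*e
    return (x+y)/2,np.linalg.norm(x-y)
E
python3 - <<'E'
from h import *
import pickle
C={n:cap(n) for n in('top','side')}
pickle.dump(C,open('c0.pkl','wb'))
for n,c in C.items(): save(cv2.resize(c[0],(800,600),interpolation=cv2.INTER_CUBIC),n+'0.png'); print(n,-c[2].T@c[3],c[1][0,0])
print(robot.get_state())
E
ls
```

```text
top [0.35494623 0.02929476 1.26047147] 356.02894345366076
side [0.05679102 0.69415004 1.0261862 ] 494.9205457404875
{'time': 0.1, 'q': array([-1.21257999e+00,  3.51160204e-01,  1.65234999e+00, -1.75049649e-05,
        1.13912912e+00, -8.45923704e-02]), 'qd': array([ 8.40767225e-05, -1.03181324e-03,  4.80956604e-04,  1.34133923e-03,
        3.82315375e-04,  8.40129287e-04]), 'joint_torque': array([ 3.84359339e-05, -4.98032892e+01, -2.85704952e+01,  6.99682580e-02,
        2.38963310e-02, -3.97931058e-05]), 'position': array([ 0.23558004, -0.4966582 ,  0.22917124]), 'ee_rot': array([-3.06389442e+00, -6.89677484e-01,  2.48885273e-04]), 'ft_force': array([-0.02279732,  0.10970752,  0.07142648]), 'wrist_torque': array([-0.03139421, -0.01960439, -0.00095329]), 'grasp_force': 0.0, 'grip_width': 0.09272204267276386}
c0.pkl
h.py
pics
```

View pics/top0.png

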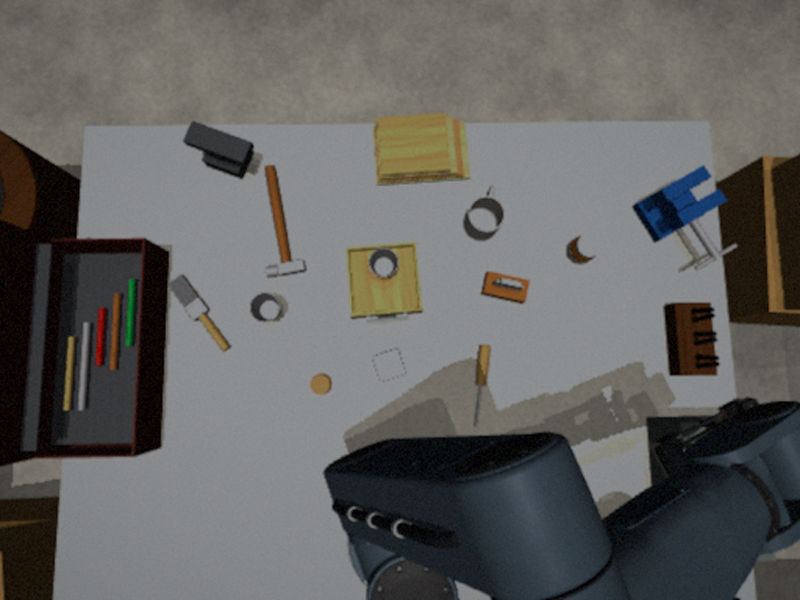

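View pics/side0.png

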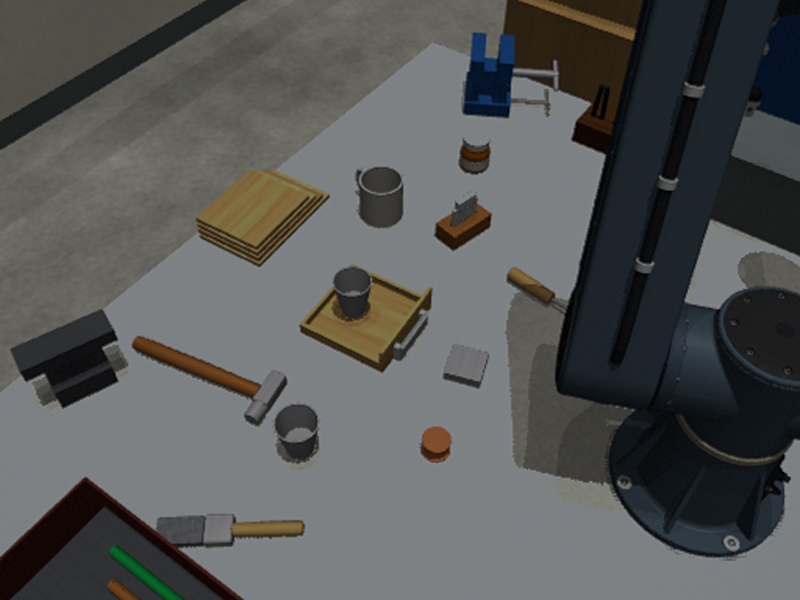

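The top view shows the stray cup at (267,305), the tray cup at (383,263), the holder in its block at (508,284) and the tray between (347..422, 243..318). The side view has the same things at (297,422), (352,283), (464,207). Next I'll take enlarged crops for precision.

```bash
python3 - <<'E'
from h import *
import pickle
C=pickle.load(open('c0.pkl','rb')); t,s=C['top'],C['side']; k=.64
for n,a,b in(('stray',(267,305),(297,422)),('tcup',(383,263),(352,281)),('holder',(508,283),(464,205))):
    print(n,tri(t,np.array(a)*k,s,np.array(b)*k))
def crop(c,x,y,w,h,f): return cv2.resize(c[0][y:y+h,x:x+w],(w*f,h*f),interpolation=cv2.INTER_CUBIC)
# top crop origin(150,145) 200x70 x4 ; side: two crops 100x75 each x4
A=crop(t,150,145,200,70,4)
B=np.hstack([crop(s,170,250,50,60,4),crop(s,185,160,95,60,4),crop(s,270,110,55,60,4)])
save(np.vstack([A,B]),'crop1.png')
E
```

```text
stray (array([0.50388488, 0.29168645, 0.06243659]), np.float64(0.00020459670990549125))
tcup (array([0.59160338, 0.04059492, 0.07971918]), np.float64(0.003440083159857307))
holder (array([ 0.54499394, -0.23140498,  0.06868387]), np.float64(0.0005442245888779295))
```

View pics/crop1.png

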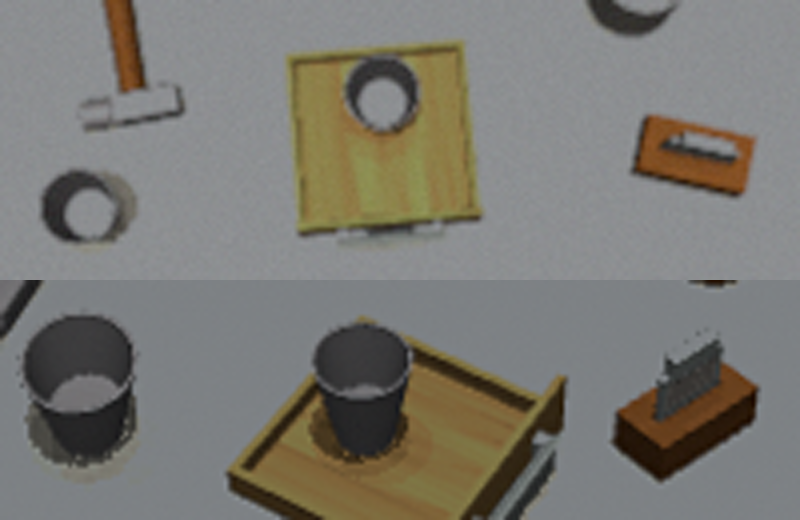

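```bash
cat >> h.py <<'E'
def shift(P,turn=0):
    s=robot.get_state(); R=cv2.Rodrigues(np.array(s['ee_rot'],float))[0]@cv2.Rodrigues(np.array([0,0,turn],float))[0]
    return R.T@(np.array(P)-s['position'])
E
python3 - <<'E'
from h import *
import pickle
np.set_printoptions(precision=4,suppress=True)
C=pickle.load(open('c0.pkl','rb')); t,s=C['top'],C['side']
print(tri(t,(169.5,196.5),s,(189.75,270.75)),tri(t,(245.5,168.25),s,(225.5,179.75)))
T=lambda x,y:(150+x/4,145+y/4)
for p in((648,114),(757,135),(742,195),(633,173)): print('blk',atz(t,*T(*p),.035))
for p in((288,55),(465,42),(482,217),(299,234)): print('tray',atz(t,*T(*p),.022 if p[1]<100 else .052))
print(shift((.45,-.25,.23),-.94))
E
python3 -m pendant '[[[0,0,0,0,-0.186],[0,0,0,0,-0.186],[0,0,0,0,-0.186],[0,0,0,0,-0.186],[0,0,0,0,-0.186],[0,0,0,0,0]]]'
```

```text
(array([0.4997, 0.2955, 0.0682]), np.float64(0.001824677978352772)) (array([0.592 , 0.0393, 0.0786]), np.float64(0.003333244542529523))
blk [ 0.5777 -0.1939  0.035 ]
blk [ 0.5579 -0.2889  0.035 ]
blk [ 0.5052 -0.2732  0.035 ]
blk [ 0.5257 -0.1789  0.035 ]
tray [0.6371 0.122  0.022 ]
tray [ 0.6471 -0.0354  0.022 ]
tray [ 0.487  -0.0454  0.052 ]
tray [0.4745 0.1107 0.052 ]
[ 0.2824  0.1645 -0.0007]
time: 0.85
position: [0.2356, -0.4968, 0.2294]
ee_rot: [-2.431, -1.989, -0.0]
ft_force: [-0.1, 0.1, 0.5]
grip_width: 0.0929
grasp_force: 0.0
```

```bash
python3 -m pendant '[[[0,0.047,0.027,0,0],[0,0.047,0.027,0,0],[0,0.047,0.027,0,0],[0,0.047,0.027,0,0],[0,0.047,0.027,0,0],[0,0.047,0.028,0,0],[0,0,0,0,0],[0,0,0,0,0]]]'
python3 - <<'E'
from h import *
import pickle
c=cap('wrist'); pickle.dump(c,open('w1.pkl','wb')); print(-c[2].T@c[3],c[2][2]); save(cv2.resize(c[0],(800,600),interpolation=cv2.INTER_CUBIC),'w1.png')
for P in((.5416,-.2337,.088),(.592,.039,.081)): print(proj(c,P)/.64)
E
```

```text
time: 1.85
position: [0.4506, -0.2527, 0.2295]
ee_rot: [-2.432, -1.988, 0.001]
ft_force: [-0.4, -1.7, 0.2]
grip_width: 0.0929
grasp_force: 0.0
[ 0.46551092 -0.18349431  0.38428402] [-0.05223131 -0.2545885  -0.96563792]
[538.34312734 236.323297  ]
[ 565.74767541 -315.75650374]
```

View pics/w1.png

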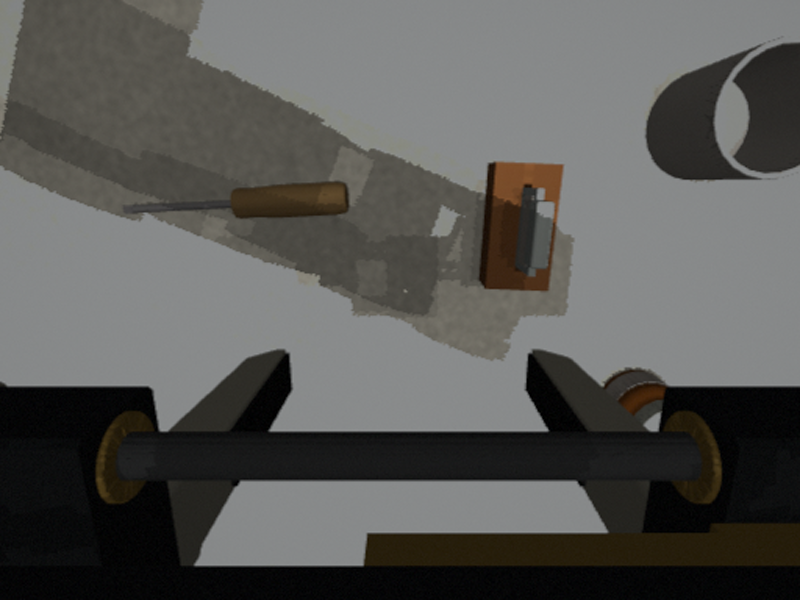

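The wrist view shows the holder bar at (541,236), where the top/side estimate projects at (538,236), so that position holds. Next I'll move on to look at the tray.

```bash
python3 -m pendant '[[[0,0.049,0.005,0,0],[0,0.049,0.005,0,0],[0,0.049,0.005,0,0],[0,0.049,0.005,0,0],[0,0,0,0,0],[0,0,0,0,0]]]'
python3 - <<'E'
from h import *
import pickle
c=cap('wrist'); pickle.dump(c,open('w2.pkl','wb')); save(cv2.resize(c[0],(800,600),interpolation=cv2.INTER_CUBIC),'w2.png')
for P in((.592,.039,.081),(.5,.2955,.075)): print(proj(c,P)/.64)
print(shift((.475,.185,.2)))
E
```

```text
time: 2.65
position: [0.5088, -0.0655, 0.2296]
ee_rot: [2.432, 1.989, -0.001]
ft_force: [-0.6, -0.2, -0.2]
grip_width: 0.0928
grasp_force: 0.0
[505.28277787 101.36824529]
[ 245.09699998 -403.83130503]
[ 0.23899694 -0.08300237  0.02956827]
```

View pics/w2.png

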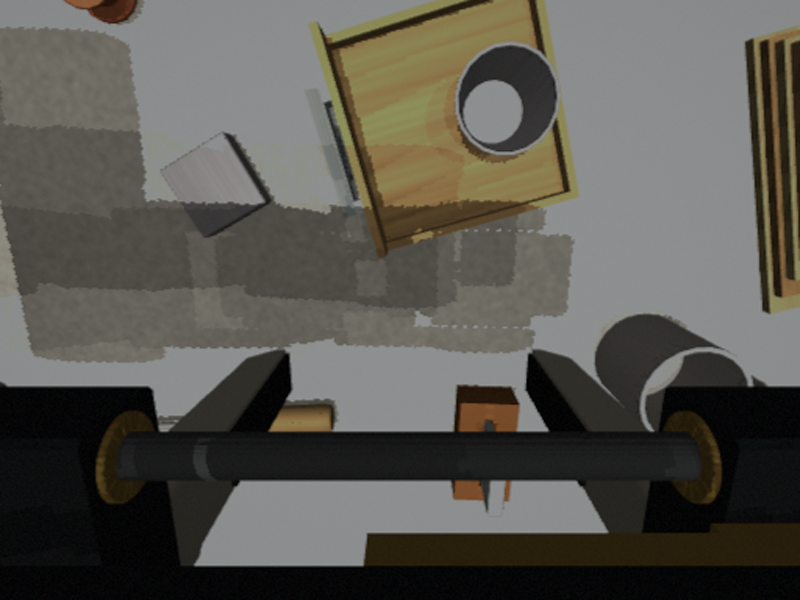

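The tray cup rim centre is at (507.5,98.5), within about 1–2 mm of the prediction. The board runs from (312,22) to (380,255), with the lip just left of it from (310,91) to (355,205).

```bash
python3 -m pendant '[[[0,0.048,-0.0166,0.006,0],[0,0.048,-0.0166,0.006,0],[0,0.048,-0.0166,0.006,0],[0,0.048,-0.0166,0.006,0],[0,0.048,-0.0166,0.006,0],[0,0,0,0,0],[0,0,0,0,0]]]'
python3 - <<'E'
from h import *
import pickle
np.set_printoptions(precision=4,suppress=True)
c=cap('wrist'); pickle.dump(c,open('w3.pkl','wb')); save(cv2.resize(c[0],(800,600),interpolation=cv2.INTER_CUBIC),'w3.png')
print(proj(c,(.5,.2955,.075))/.64)
w2=pickle.load(open('w2.pkl','rb')); print('tcup',atz(w2,507.5*.64,98.5*.64,.081))
for n,p,z in(('b1',(312,22),.052),('b2',(378,255),.052),('cornerR',(577,194),.022),('lip1',(308,91),.039),('lip2',(353,206),.039)): print(n,atz(w2,p[0]*.64,p[1]*.64,z))
E
```

```text
time: 3.58
position: [0.4753, 0.1861, 0.1997]
ee_rot: [2.431, 1.989, -0.0]
ft_force: [-1.0, 0.2, -0.1]
grip_width: 0.0932
grasp_force: 0.0
[411.1572 107.0069]
tcup [0.5936 0.0403 0.081 ]
b1 [0.4823 0.1146 0.052 ]
b2 [ 0.4915 -0.0427  0.052 ]
cornerR [ 0.6503 -0.0311  0.022 ]
lip1 [0.4672 0.0779 0.039 ]
lip2 [ 0.4799 -0.005   0.039 ]
```

View pics/w3.png

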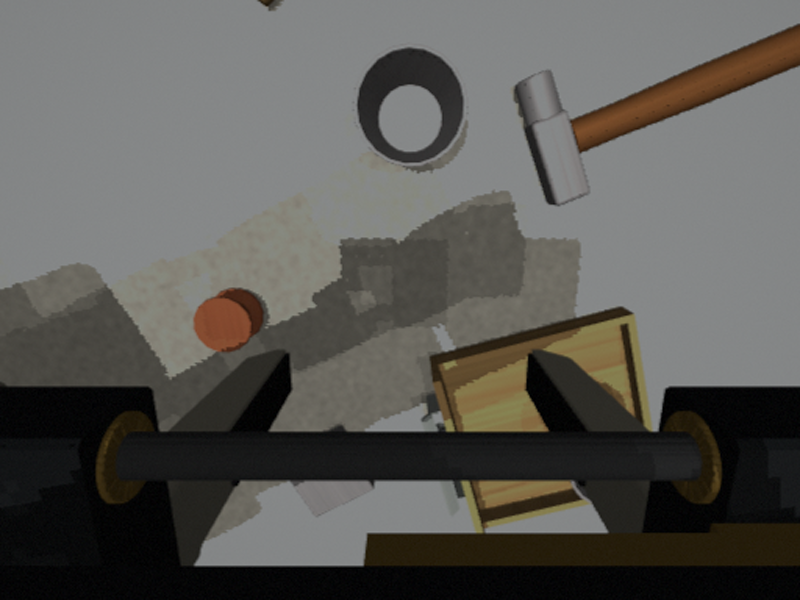

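```bash
python3 -m pendant '[[[0,0.056,0.001,0.03,0],[0,0.056,0.0015,0.03,0],[0,0,0,0.037,0],[0,0,0,0.0357,0],[0,0,0,0,0],[0,0,0,0,0],[0.6,0,0,0,0],[0.6,0,0,0,0],[0.6,0,0,0,0],[0.6,0,0,0,0]]]' 25
```

```text
time: 4.88
position: [0.4991, 0.295, 0.0683]
ee_rot: [-2.43, -1.991, -0.001]
ft_force: [-0.8, 0.0, 3.2]
grip_width: 0.0632
grasp_force: 24.8
```

```bash
python3 -m pendant '[[[0.6,0,0,-0.055,0],[0.6,0,0,-0.055,0],[0.6,-0.0463,0.0285,0,0],[0.6,-0.0463,0.0285,0,0],[0.6,-0.0463,0.0285,0,0],[0.6,-0.0463,0.0285,0,0],[0.6,-0.0461,0.0285,0,0],[0.6,0,0,0,0],[0.6,0,0,0,0],[0.6,0,0,0,0]]]'
python3 - <<'E'
from h import *
s=cap('side');w=cap('wrist')
print(proj(s,(.593,.04,.081)),proj(s,robot.get_state()['position']))
x,y=[int(v) for v in proj(s,(.593,.04,.12))]
A=cv2.resize(s[0][y-50:y+50,x-50:x+50],(500,500),interpolation=cv2.INTER_CUBIC)
print(x,y); save(A,'s4.png')
E
```

```text
time: 6.12
position: [0.5929, 0.0412, 0.1779]
ee_rot: [-2.429, -1.992, 0.0]
ft_force: [0.2, -0.5, -1.6]
grip_width: 0.0632
grasp_force: 24.9
[225.62438963 179.27371992] [223.8958267  152.71266579]
225 168
```

View pics/s4.png

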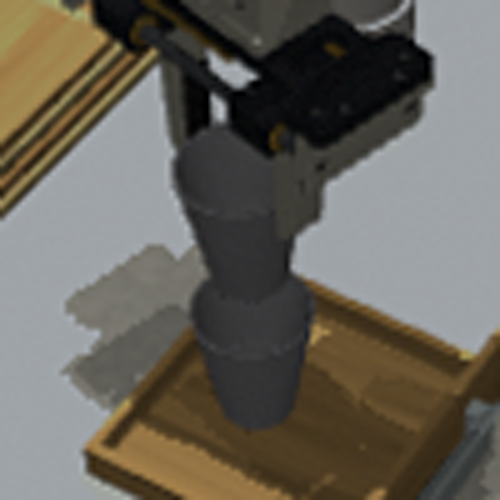

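The stray cup hangs upright, centred above the tray cup (crop (245,250) over (253,320)). Lowering it now.

```bash
python3 -m pendant '[[[0.6,0,0.001,0.03,0],[0.6,0,0,0.025,0],[0.6,0,0,0.015,0],[0.6,0,0,0.006,0],[0.6,0,0,0.002,0],[0.6,0,0,0,0]]]'
```

```text
time: 6.98
position: [0.5945, 0.0399, 0.1005]
ee_rot: [2.43, 1.991, 0.001]
ft_force: [0.3, -0.2, -1.8]
grip_width: 0.0629
grasp_force: 24.9
```

```bash
python3 -m pendant '[[[0.6,0,0,0.001,0],[0.6,0,0,0.001,0],[0.6,0,0,0.001,0],[0.6,0,0,0,0]]]'
```

```text
time: 7.48
position: [0.5948, 0.0397, 0.0984]
ee_rot: [2.429, 1.99, 0.001]
ft_force: [-3.3, -2.0, 12.1]
grip_width: 0.0634
grasp_force: 24.9
```

```bash
python3 -m pendant '[[[0.3,0,0,-0.0005,0],[0,0,0,0,0],[0,0,0,0,0],[0,0,0,0,0],[0,0,0,-0.03,0],[0,0,0,-0.06,0],[0,0,0,-0.03,0],[0,0,0,0,0]]]'
python3 - <<'E'
from h import *
import pickle
np.set_printoptions(precision=4,suppress=True)
s=cap('side'); x,y=225,172
A=cv2.resize(s[0][y-40:y+60,x-60:x+60],(480,400),interpolation=cv2.INTER_CUBIC)
w1=pickle.load(open('w1.pkl','rb'))
x,y=290,90; B=cv2.resize(w1[0][y:y+110,x:x+90],(324,400),interpolation=cv2.INTER_CUBIC)
save(np.hstack([A,B]),'s5.png')
print(shift((.53,-.233,.2)),robot.get_state()['grip_width'])
E
```

```text
time: 8.48
position: [0.5952, 0.0399, 0.2196]
ee_rot: [2.428, 1.989, 0.005]
ft_force: [0.3, -0.7, -0.9]
grip_width: 0.0929
grasp_force: 0.0
[-0.2802 -0.0094  0.0175] 0.09293528852249475
```

View pics/s5.png

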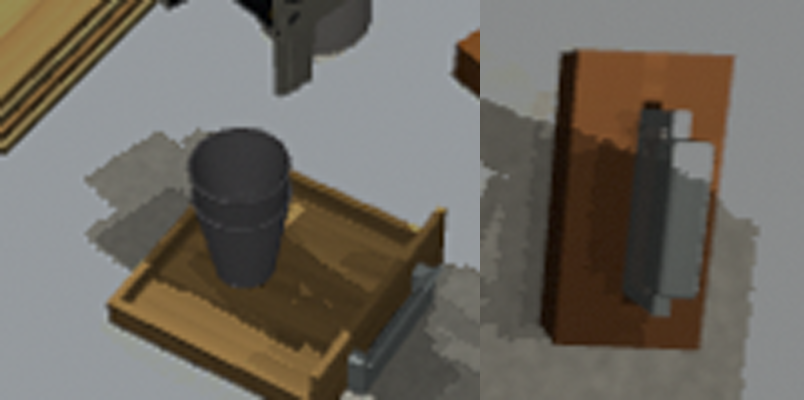

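The cup is nested: two rims are visible in the crop, at (240,165) and (240,210). The bar's top face in the right-hand crop is centred near (687,219).

```bash
python3 - <<'E'
from h import *
import pickle
np.set_printoptions(precision=4,suppress=True)
w1=pickle.load(open('w1.pkl','rb')); C=pickle.load(open('c0.pkl','rb')); t,s=C['top'],C['side']
W=lambda x,y:(290+(x-480)/3.6,90+y/3.6)
for n,p,z in(('bar',(687,219),.088),('r1',(713,141),.088),('r2',(697,297),.088),('k1',(733,57),.035),('k2',(698,347),.035),('k3',(555,340),.035),('k4',(577,52),.035)): print(n,atz(w1,*W(*p),z))
print('tri',tri(w1,W(687,219),s,(464*.64,205*.64)))
st=robot.get_state(); R=cv2.Rodrigues(st['ee_rot'])[0]; print(R[:2])
E
```

```text
bar [ 0.5446 -0.2339  0.088 ]
r1 [ 0.5543 -0.2139  0.088 ]
r2 [ 0.5447 -0.2567  0.088 ]
k1 [ 0.5795 -0.1945  0.035 ]
k2 [ 0.5571 -0.2872  0.035 ]
k3 [ 0.5093 -0.275   0.035 ]
k4 [ 0.5309 -0.1831  0.035 ]
tri (array([ 0.5506, -0.2388,  0.0608]), np.float64(0.002543585126403404))
[[ 0.1967  0.9805  0.001 ]
 [ 0.9805 -0.1967  0.    ]]
```

```bash
python3 - <<'E'
from h import *
import pickle
np.set_printoptions(precision=4,suppress=True)
w1=pickle.load(open('w1.pkl','rb')); s=pickle.load(open('c0.pkl','rb'))['side']
print('tri',tri(w1,(347.5,150.8),s,(297.9,126.5)))
print(shift((.5443,-.2345,.12),.033))
E
python3 -m pendant '[[[0.5,0,0,0,0.033],[0.5,-0.046,0,0,0],[0.5,-0.046,0,0,0],[0.5,-0.046,0,0,0],[0.5,-0.046,0,0,0],[0.5,-0.046,0,0,0],[0.5,0,0,0,0],[0.5,0,0,0,0]]]'
python3 - <<'E'
from h import *
np.set_printoptions(precision=4,suppress=True)
print(shift((.5443,-.2345,.072)))
E
```

```text
tri (array([ 0.5456, -0.2346,  0.084 ]), np.float64(0.00018705237264163825))
[-0.2786  0.014   0.0975]
time: 9.52
position: [0.5413, -0.1834, 0.2164]
ee_rot: [-2.462, -1.948, 0.001]
ft_force: [0.1, 0.3, 0.0]
grip_width: 0.0465
grasp_force: 0.0
[-0.0491  0.0149  0.1444]
```

```bash
python3 -m pendant '[[[0.5,-0.049,0.015,0,0],[0.5,0,0,0.05,0],[0.5,0,0,0.05,0],[0.5,0,0,0.034,0],[0.5,0,0,0.01,0],[0.5,0,0,0,0],[0.5,0,0,0,0],[0.95,0,0,0,0],[0.95,0,0,0,0],[0.95,0,0,0,0],[0.95,0,0,0,0]]]' 40
```

```text
time: 10.9
position: [0.5448, -0.2351, 0.0735]
ee_rot: [-2.463, -1.95, 0.0]
ft_force: [-4.1, 1.5, 3.1]
grip_width: 0.0116
grasp_force: 40.1
```

```bash
python3 -m pendant '[[[0.95,0,0,-0.02,0],[0.95,0,0,-0.04,0],[0.95,0,0,-0.05,0],[0.95,0,0,0,-0.15],[0.95,0,0,0,-0.15],[0.95,0.045,-0.013,0,0],[0.95,0.045,-0.013,0,0],[0.95,0.045,-0.013,0,0],[0.95,0.044,-0.012,0,0],[0.95,0,0,0,0],[0.95,0,0,0,0],[0.95,0,0,0,0]]]'
python3 - <<'E'
from h import *
import pickle
c=cap('wrist'); pickle.dump(c,open('w6.pkl','wb'))
u=[proj(c,p) for p in((.48,.12,.04),(.48,-.05,.04))]; print(u)
st=robot.get_state(); print(cv2.Rodrigues(st['ee_rot'])[0])
x0=int(np.clip(u[0][0]-70,0,372)); y0=0; print(x0)
save(cv2.resize(c[0][0:225,x0-20:x0+160],(640,800))[:600] if 0 else cv2.resize(c[0][0:200,max(0,x0-50):max(0,x0-50)+266],(798,600),interpolation=cv2.INTER_CUBIC),'w6.png')
E
```

```text
time: 12.4
position: [0.4821, -0.0609, 0.1834]
ee_rot: [2.145, 2.296, -0.0]
ft_force: [0.0, -0.0, 0.2]
grip_width: 0.0113
grasp_force: 40.0
[array([272.09277319, -11.01709898]), array([259.45815455, 175.63185524])]
[[-6.78013493e-02  9.97698841e-01 -7.34556454e-06]
 [ 9.97698840e-01  6.78013490e-02 -3.51501418e-05]
 [-3.45712166e-05 -9.71188827e-06 -9.99999999e-01]]
202
```

View pics/w6.png

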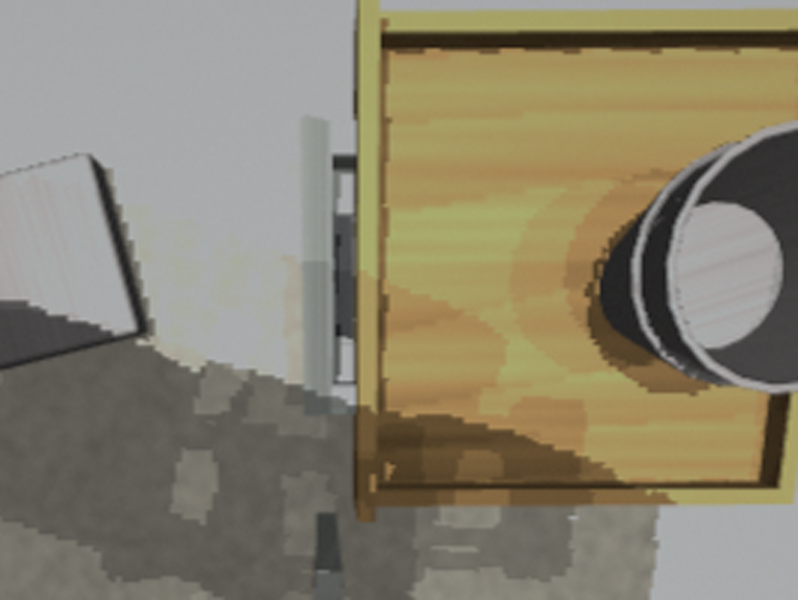

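Clear view: the board's front top edge runs (358,0)–(357,515). The lip's flare spans x 303–330 and y 117–412, and the groove opening spans x 331–357 with the end stops at y≈160–212 and 337–383.

```bash
python3 - <<'E'
from h import *
import pickle
np.set_printoptions(precision=4,suppress=True)
c=pickle.load(open('w6.pkl','rb')); w2=pickle.load(open('w2.pkl','rb'))
W=lambda x,y:(152+x/3,y/3)
P={}
for n,p,z in(('board f a',(358,2),.052),('board f b',(357,518),.052),('board f m',(357.5,265),.052),('board rear m',(381,265),.052),('flare out a',(303,117),.039),('flare out b',(303,412),.039),('inner a',(330,120),.032),('inner b',(330,405),.032),('stop a',(345,155),.008),('stop b',(345,383),.008),('spr a',(345,214),.016),('spr b',(345,336),.016),('R rear',(796,503),.022),('L side out',(600,12),.022),('R side out',(600,504),.022)):
    P[n]=atz(c,*W(*p),z); print(n,P[n])
th=np.radians(3.9); y=np.array([-np.sin(th),np.cos(th)]); x=np.array([y[1],-y[0]])
for n in P: print(n,P[n][:2]@x,P[n][:2]@y)
E
```

```text
board f a [0.4799 0.1068 0.052 ]
board f b [ 0.4912 -0.0438  0.052 ]
board f m [0.4853 0.0355 0.052 ]
board rear m [0.4925 0.036  0.052 ]
flare out a [0.4654 0.0787 0.039 ]
flare out b [ 0.4709 -0.0113  0.039 ]
inner a [0.4737 0.0801 0.032 ]
inner b [ 0.4798 -0.0087  0.032 ]
stop a [0.4794 0.075  0.008 ]
stop b [ 0.485  -0.0018  0.008 ]
spr a [0.4807 0.0549 0.016 ]
spr b [0.4836 0.0147 0.016 ]
R rear [ 0.6528 -0.0329  0.022 ]
L side out [0.5575 0.1194 0.022 ]
R side out [ 0.5812 -0.0382  0.022 ]
board f a 0.48608141327439797 0.07386026367934559
board f b 0.48710302514740955 -0.07711595134840872
board f m 0.4865680729374025 0.0023839266136010053
board rear m 0.4938441957205516 0.0023827263701446076
flare out a 0.4696756063673391 0.046889402581815294
flare out b 0.4690056442574947 -0.043253286383464484
inner a 0.4780869265704271 0.04765653195834144
inner b 0.47814229356430354 -0.04135797026497845
stop a 0.483361784637538 0.04220059150290618
stop b 0.4837543793241936 -0.034830236001797264
spr a 0.48330669048947045 0.02208445957346118
spr b 0.4835122163889752 -0.01824168505005103
R rear 0.6490477129044154 -0.07725130840664068
L side out 0.5643256480412998 0.08118827412831199
R side out 0.5772145273789822 -0.07760779308006321
```

```bash
python3 -m pendant '[[[0.95,0.048,0.0025,0,0],[0.95,0.0476,0.0026,0,0],[0.95,0,0,0.03,0],[0.95,0,0,0.03,0],[0.95,0,0,0,0],[0.95,0,0,0,0],[0.95,0,0,0,0]]]'
python3 - <<'E'
from h import *
np.set_printoptions(precision=5,suppress=True)
print(shift((.4807,.0348,.1235)),robot.get_state()['ft_force'])
s=cap('side'); x,y=[int(v) for v in proj(s,(.48,.035,.06))]; print(x,y)
save(cv2.resize(s[0][y-40:y+40,x-50:x+50],(750,600),interpolation=cv2.INTER_CUBIC),'s7.png')
E
```

```text
time: 13.32
position: [0.4809, 0.0354, 0.1245]
ee_rot: [2.143, 2.295, 0.002]
ft_force: [-0.3, -0.2, -0.2]
grip_width: 0.0118
grasp_force: 40.0
[-0.00059 -0.00028  0.00101] [-0.28034 -0.18953 -0.17644]
263 203
```

View pics/s7.png

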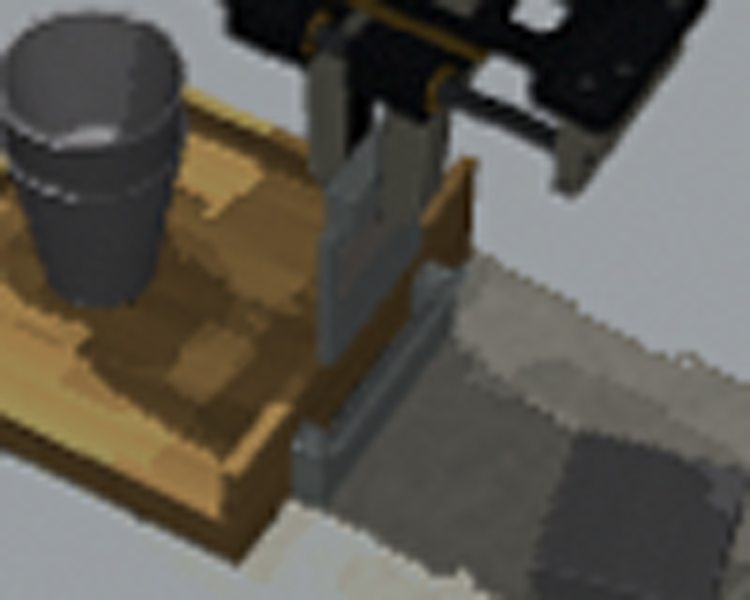

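The holder hangs upright and parallel to the board, with its foot edge ((325,360)–(415,280)) above the groove. Descending in stages while watching the force.

```bash
python3 -m pendant '[[[0.95,0,0,0.01,0],[0.95,0,0,0.01,0],[0.95,0,0,0.006,0],[0.95,0,0,0,0],[0.95,0,0,0,0]]]' 50
```

```text
time: 14.0
position: [0.4803, 0.0357, 0.0975]
ee_rot: [2.143, 2.297, 0.0]
ft_force: [0.2, -0.6, -0.5]
grip_width: 0.0117
grasp_force: 50.0
```

```bash
python3 -m pendant '[[[0.95,0,0,0.004,0],[0.95,0,0,0.004,0],[0.95,0,0,0.004,0],[0.95,0,0,0,0],[0.95,0,0,0,0]]]'
```

```text
time: 14.62
position: [0.4803, 0.0356, 0.0854]
ee_rot: [-2.143, -2.297, 0.0]
ft_force: [-0.1, -0.7, -0.6]
grip_width: 0.0115
grasp_force: 50.0
```

```bash
python3 -m pendant '[[[0.95,0,0,0.004,0],[0.95,0,0,0.004,0],[0.95,0,0,0.003,0],[0.95,0,0,0,0],[0.95,0,0,0,0]]]'
```

```text
time: 15.25
position: [0.4804, 0.0356, 0.0746]
ee_rot: [2.143, 2.297, 0.0]
ft_force: [-0.5, -0.0, 4.6]
grip_width: 0.0118
grasp_force: 50.0
```

```bash
python3 -m pendant '[[[0.95,0,0,0.0015,0],[0.95,0,0,0.001,0],[0.95,0,0,0,0],[0.95,0,0,0,0]]]'
```

```text
time: 15.75
position: [0.4804, 0.0356, 0.0722]
ee_rot: [2.143, 2.297, 0.0]
ft_force: [-0.9, -0.4, 6.4]
grip_width: 0.0115
grasp_force: 50.0
```

```bash
python3 -m pendant '[[[0.95,0,0,0.001,0],[0.95,0,0,0,0],[0.95,0,0,0,0]]]'
```

```text
time: 16.12
position: [0.4805, 0.0356, 0.0714]
ee_rot: [2.143, 2.296, 0.001]
ft_force: [-1.8, 0.5, 9.4]
grip_width: 0.0119
grasp_force: 50.0
```

Force is starting to rise at the stops, so I'll press a little further.

```bash
python3 -m pendant '[[[0.95,0,0,0.0008,0],[0.95,0,0,0,0],[0.95,0,0,0,0]]]'
```

```text
time: 16.5
position: [0.4807, 0.0356, 0.0713]
ee_rot: [2.143, 2.296, 0.001]
ft_force: [-4.8, -0.3, 19.5]
grip_width: 0.0117
grasp_force: 50.0
```

```bash
python3 -m pendant '[[[0.95,0,0,0,0],[0.95,0,0,0,0],[0.95,0,0,0,0],[0.95,0,0,0,0]]]'; python3 -c "
from rig import robot
print(robot.close_job())"
```

```text
time: 17.0
position: [0.4808, 0.0356, 0.0713]
ee_rot: [2.143, 2.296, 0.001]
ft_force: [-4.2, -0.9, 19.4]
grip_width: 0.0114
grasp_force: 50.0
the job is handed in; nothing more can be done
None
```

The stray cup is nested in the tray cup and released. The label holder is pressed home on its stops and still held (about 19 N steady, foot at about 8 mm); the job was handed in at 17.0 s, and the interface gave no verdict.

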